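# Pull out the microscope's board tray and lock its slide collar

### The job

Pull the board tray out of the microscope's base by its upright tab until it is fully out against its stop. Then clamp the slide: turn the round metal collar on the leaning black turret clockwise (looking down on the collar) until its pointer stands opposite the raised lock mark, and let go. Leave the multimeter, the flux jar and the open tin where they are.

Things in the scene. Friction and masses are not known exactly. Their poses are not given: they have to be found in the camera images.
- stage: Fixed white microscope base 180 (x) x 260 (y) x 80 mm high; origin under its centre, z up. The tray leaves its -x face. On it a black turret, 132 mm across, leans 35 deg to the stage's +y, face centre (0,60,120) mm, with a rim 10 mm wide and 9 mm high round the face. Microscope: column at (72,-105), head over x -26..60, y -150..-50, z 200..290, eyepieces up to z 350, objective down to z 158.
- tray_tab (a point): Middle of the top edge of the tray's upright pull tab: an aluminium plate 10 mm thick (along the stage's x), 50 mm wide (along y), its top 77 mm above the table and free down to about 20 mm above the table. With the tray shut it stands 45 mm in front of the base's face (40 mm free gap behind it). Axes as the stage's.
- tray (a joint): How far the tray is out, m: 0 shut, 0.080 at its stop; it slides to the stage's -x and drags a little (some 4 N).
- collar_grip (a point): Grip point on the collar's axis. The collar is an aluminium drum 54 mm in diameter, 39 mm tall, on a flange 82 mm across, 10 mm thick. The point is 10 mm below the drum's free end, 29 mm above the flange. Its z axis is the collar's axis, pointing out of the turret (35 deg from vertical, towards the stage's +y); x and y turn with the collar.
- collar_pointer (a point): Tip of the collar's pointer, a lug 8 mm wide that sticks 11 mm out of the flange's edge, inside the turret's rim; 50 mm from the axis. It turns with the collar.
- lock_mark (a point): Fixed point where the pointer's tip must stand: just inside the raised mark, a steel block 8 mm wide, 10 mm long, 4 mm high on the turret's rim, at its low side (towards the stage's +y), the only mark there.
- collar (a joint): Angle of the collar, rad; grows clockwise as seen looking down on it; 2.30 when the pointer is at the lock mark, hard stop well beyond at 2.80. It starts between 0 and 0.5. It is stiff (0.35 N m) and stays where it is left.
- multimeter: Yellow multimeter lying flat, 85 x 160 x 42 mm; origin at the centre of its underside.
- flux_jar: Small jar, 56 mm in diameter, 50 mm tall; origin at the centre of its underside.
- tin: Open steel tin, 120 x 85 x 22 mm; origin at the centre of its underside.

How it is judged:
On the way, in this order (a step that is already met when the one before it is completed fails the run):
1. the tray is pulled out to its stop (value of joint tray above 0.076 m), for 0.2 s.
2. the collar's pointer stands at the lock mark (distance between collar_pointer and lock_mark below 0.005 m), for 0.2 s.
At the end, for the whole second after the job is handed in: the tray is out to within 4 mm of its stop, the collar's pointer is within 5 mm of the lock mark, and both are at rest (value of joint tray above 0.076 m and distance between collar_pointer and lock_mark below 0.005 m and velocity of joint collar between -0.05 and 0.05 rad/s and velocity of joint tray between -0.01 and 0.01 m/s); the robot touches nothing.
It fails at once if the multimeter, flux jar or tin is moved by more than 20 mm (distance of any of multimeter, flux_jar, tin from where it was at the start of the episode above 0.02 m).
It also fails if it takes over 58 s, if anything falls off the work surface, if the arm or the gripper's body presses on something with over 40 N, if the wrist force passes 120 N, or if a joint passes its speed limit or range.

### The arm

A 6-joint arm with a two-finger parallel gripper is mounted at the origin on the work surface. World frame = base frame: x ahead of the robot, y to its left, z up, the work surface at z = 0. Lengths are in m, angles in rad, forces in N, time in s.
With the tool pointing down it reaches from about 0.325 to 0.9 m from the base axis. Payload 6.1 kg.
Tool frame: the origin (TCP) lies midway between the tips of the shut fingers; the grasp point (between the pads) lies 19 mm behind it; z points along the fingers, y is the line along which they close (so a half turn about z gives the same grasp; the last joint's range is limited). The gripper opens to 87 mm and grips with 3 to 60 N. Pads are 19 mm wide; open, the fingers measure 117 mm over their backs; the gripper's body (75 mm by 190 mm) begins 51 mm behind the grasp point.
Start: joints at [1.048, 0.22, 1.526, -0, 1.395, -0.126], TCP at [0.242, 0.576, 0.223] pointing down, gripper open.
Joint ranges: [-2.98, 2.98], [-0.91, 2.08], [0.09, 2.57], [-1.24, 4.39], [0.2, 2.65], [-2.68, 2.68]. Speed limits (rad/s): [2.57, 2.57, 3.01, 3.14, 3.14, 3.14].

### API

Orientations are given as a unit quaternion [w, x, y, z].
In Python, from cell import robot gives the robot as it stands.
- The arm moves only by the tool servo_tool, never from a script. Its argument "deltas" is a list of rows, each a list of 3 entries, a list of its own where there are three numbers: the shift along the tool's x, y, z scaled (see below), then the turn about the tool's z scaled (see below), then the opening, from -1 (shut) to 1 (fully open). A call has 1 to 20 rows; each row is the pose to reach, as a shift and turn from the pose commanded when the call began, along the tool's axes at that moment, turning the shorter way round; what a row does not reach only later rows make up. The controller multiplies each number of a shift by 0.1 m and each number of a turn by 360 degrees. A row lasts 1/12 s, in which the tool goes at most 41.7 mm and 7.16 degrees, less where a joint would pass 70% of its speed; a pose out of reach is approached as far as the arm can. A call with a number of a shift or a turn outside -1 to 1 is refused whole. A call with a gripper value outside its range is refused whole. The fingers move at their own pace and stop on an object; the grip force is fixed at half the most. Time passes only in rows, so rows that repeat a pose let the fingers close. It gives the time, the measured TCP pose, the force, the opening and the grip force at its end, in the units of the state.
- robot.get_state(): the state, without advancing time (a new reading comes with each control period).
- robot.get_image(name): name is "scene" or "top"; returns a dict with "image" (384x512x3 uint8, red, green, blue), "depth" (384x512 float32, m along the optical axis (not along the pixel's ray), 0 where there is no reading), "mtx" (3x3 intrinsics, pixels), "camera_from_world" (4x4, takes a point from world to camera coordinates). Camera axes: x right, y down, z forward; pixel columns grow to the right and rows downward; lengths in m; the calibration is good to about 2 mm. A picture is of the moment at which its call begins.
- robot.finish_job(): hands the job in; it is judged then, once.
The state is a dict: "time_s": time; "joints": joint angles; "joint_velocities": joint speeds; "joint_torque": joint torques, N m; "ee_pos": TCP position; "orientation": TCP orientation; "wrist_force": force on the tool from outside, world axes, zero at the start; "wrist_torque": the same for the moment, N m; "gripper_width": opening from 0.0 (shut) to 1.0 (fully open); "finger_force": force on a finger pad.
Only numpy, scipy, OpenCV 4.12 (cv2) and the standard library are available. Lean on these libraries where they do the work, as an engineer would, in place of code of your own. Each camera call takes 0.05 s, during which the arm holds its last target. There are 200 camera calls.

## Working session

There is one attempt and no reset: what is moved stays moved. The work goes in short steps, Python scripts to look and compute and a tool call to move; the robot and the scene stay as the last step left them, time stands still between calls to the robot, and variables do not carry over. Pictures are saved under pics/ and viewed, at most 10 in all, crops included, and the job is handed in when it is done.

Besides the shell and the picture viewer there is one more tool, called after "Call:" as name(argument=value, ...) on one line, values as JSON. servo_tool: Moves the arm, as the interface text tells. Shifts and turns lie within -1 to 1; 1 stands for 0.1 m of shift or 360 degrees of turn. Its arguments: {"type":"object","properties":{"deltas":{"type":"array"}},"required":["deltas"]}

```bash
ls; mkdir -p pics
python3 - <<'E'
from cell import robot
import cv2,numpy as np
s=robot.get_state();print(s['time_s'],s['ee_pos'],s['orientation'],s['gripper_width'])
for n in("scene","top"):
    d=robot.get_image(n);np.savez(f"{n}0.npz",**d);cv2.imwrite(f"pics/{n}0.png",cv2.resize(d["image"][:,:,::-1],(768,576)))
E
```

```text
pics
0.0 [0.24125205 0.57588332 0.22144277] [-3.03863287e-04  1.97122502e-01  9.80378383e-01 -9.23427748e-04] 1.000112848757973
```

View pics/scene0.png

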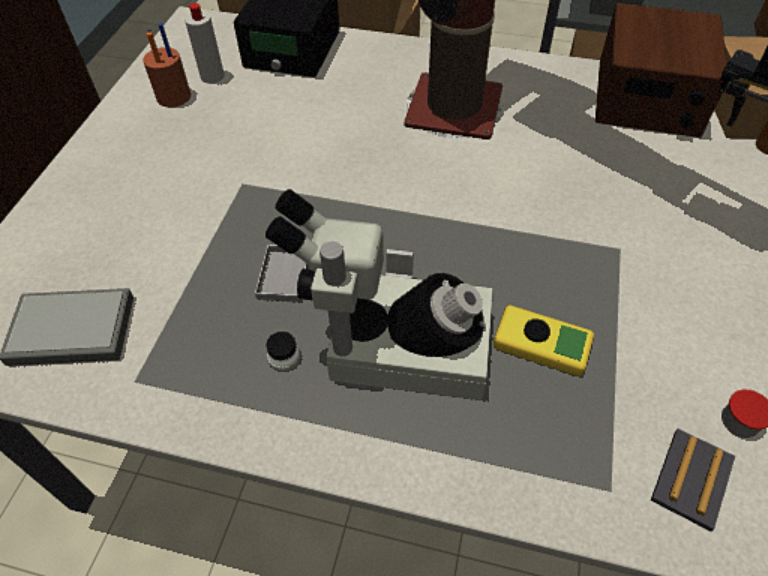

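View pics/top0.png

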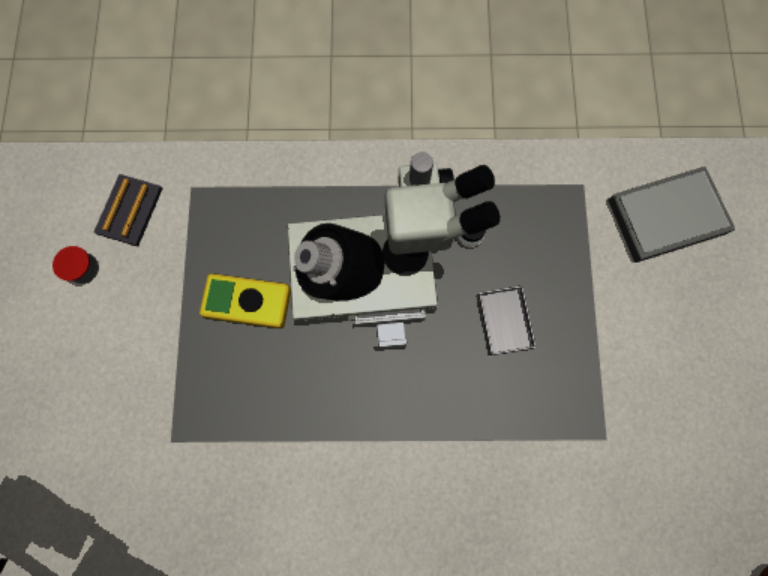

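The top view has the stage centred near (365,265) in the enlarged picture, with the robot towards the bottom. The tab is at (391,335), the collar drum at (312,260), and the pointer is probably near (333,283). Multimeter, tin and jar stand around it.

```bash
cat > h.py <<'E'
import numpy as np,cv2
def cloud(d):
    K=d["mtx"];Z=d["depth"];v,u=np.indices(Z.shape)
    c=np.stack([(u-K[0,2])/K[0,0]*Z,(v-K[1,2])/K[1,1]*Z,Z],-1)
    M=np.linalg.inv(d["camera_from_world"]);P=c@M[:3,:3].T+M[:3,3];P[Z==0]=np.nan
    return P
def proj(d,p):
    c=np.atleast_2d(p)@d["camera_from_world"][:3,:3].T+d["camera_from_world"][:3,3]
    q=c@d["mtx"].T;return q[:,:2]/q[:,2:]
E
python3 - <<'E'
from h import *
for n,(u0,u1,v0,v1) in dict(top=(170,310,130,250),scene=(160,350,160,280)).items():
    d=dict(np.load(n+"0.npz"));P=cloud(d)
    print(n,np.linalg.inv(d["camera_from_world"])[:3,3])
    cv2.imwrite(f"pics/{n}c.png",cv2.resize(d["image"][v0:v1,u0:u1,::-1],None,fx=(5 if n=="top" else 4),fy=(5 if n=="top" else 4),interpolation=cv2.INTER_CUBIC))
    if n=="top":
        for (u,v) in [(193,151),(198,211),(288,202),(258,220),(260,222),(262,218),(208,172),(222,188)]: print(u,v,P[v,u].round(4))
    m=(abs(P[...,2]-.08)<.005)&(d["image"].mean(-1)>110)
    print(m.sum(),cv2.minAreaRect(P[m][:,:2].astype(np.float32)))
    m=(abs(P[...,2]-.077)<.006)&(P[...,0]<P[m][:,0].min()-.01)&(P[...,0]>.3);print(m.sum(),P[m][:12].round(3).tolist())
E
```

```text
top [ 0.44221485 -0.0060453   1.01785   ]
193 151 [0.7555 0.1789 0.0808]
198 211 [0.5877 0.1598 0.0806]
288 202 [ 0.6108 -0.0807  0.0798]
258 220 [5.707e-01 3.000e-04 1.890e-02]
260 222 [ 0.5647 -0.0053  0.0207]
262 218 [ 0.5761 -0.011   0.0202]
208 172 [0.6709 0.1222 0.1705]
222 188 [0.637  0.0903 0.14  ]
2159 ((0.6540207862854004, 0.04463081806898117), (0.24271409213542938, 0.25862136483192444), 5.313756465911865)
0 []
scene [1.29296399 0.16145549 0.98745846]
1511 ((0.364833265542984, -0.19355550408363342), (1.094398021697998, 0.24275705218315125), 41.418819427490234)
0 []
```

View pics/topc.png

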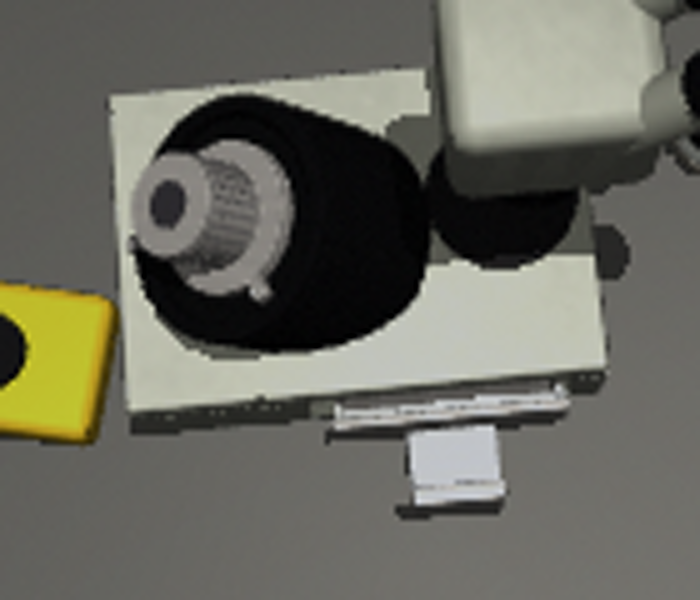

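View pics/scenec.png

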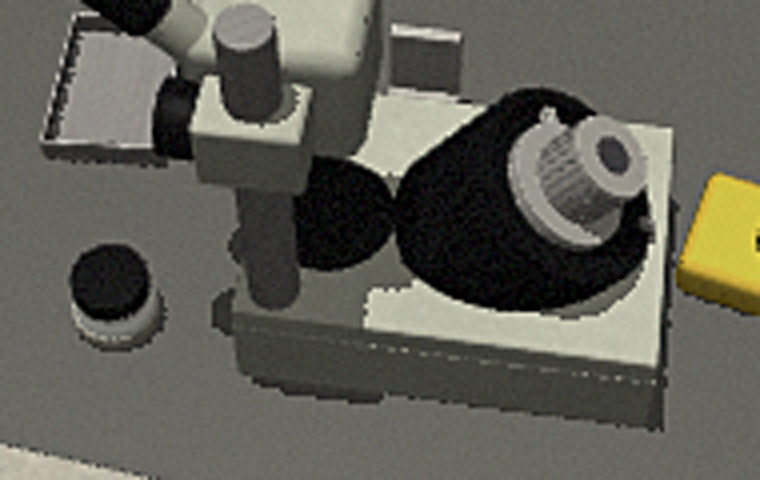

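Top crop: stage top corners at (110,97), (130,410) and (607,370), tab strip at (412..505, 485..503), pointer at (262,292), lock mark at (133,243). Scene crop: pointer at (547,115), mark at (648,224).

```bash
cat > geo.py <<'E'
from h import *
d=dict(np.load("top0.npz"));s=dict(np.load("scene0.npz"));P=cloud(d)
def ray(d,c,o,f,z):
    px=[o[0]+(c[0]+.5)/f-.5,o[1]+(c[1]+.5)/f-.5];M=np.linalg.inv(d["camera_from_world"])
    r=M[:3,:3]@np.linalg.inv(d["mtx"])@[*px,1];t=M[:3,3];return t+r*(z-t[2])/r[2]
tl,bl,br=[ray(d,c,(170,130),5,.08) for c in [(110,97),(130,410),(607,370)]]
# stage: +x ~ world +x, +y ~ world +y
model=np.array([[90,130],[-90,130],[-90,-130]])/1e3
W=np.array([tl,bl,br])[:,:2]
mc,wc=model.mean(0),W.mean(0);H=(model-mc).T@(W-wc)
yaw=np.arctan2(H[0,1]-H[1,0],H[0,0]+H[1,1])
R=np.array([[np.cos(yaw),-np.sin(yaw),0],[np.sin(yaw),np.cos(yaw),0],[0,0,1]])
o=np.r_[wc-R[:2,:2]@mc,0]
S=lambda p:R@(np.array(p)/1e3)+o
a=np.radians(35);n=np.array([0,np.sin(a),np.cos(a)])
lo=np.array([0,np.cos(a),-np.sin(a)]);F=np.array([0,60,120.])
def pt(r,th,h):return S(F+h*n+r*(np.cos(th)*lo-np.sin(th)*np.array([1,0,0])))  # th: ccw from low side
E
python3 - <<'E'
from geo import *
print("res",(W-((model-mc)@R[:2,:2].T+wc)).round(4).tolist(),"yaw",np.degrees(yaw),"o",o)
c=lambda d,o,f,p:((proj(d,p)[0]+.5-o)*f-.5).round(1)
for nm,p in [("lock",pt(51,0,5)),("markc",pt(61,0,11)),("grip",S(F+39*n)),("top",S(F+49*n)),("tabL",S([-135,25,77])),("tabR",S([-135,-25,77]))]+[(f"p{t:.2f}",pt(52,2.3-t,10)) for t in(0,.25,.5)]:
    print(nm,p.round(4),c(d,np.array([170,130]),5,p),c(s,np.array([160,160]),4,p))
m=(P[...,2]>.07)&(P[...,2]<.083)&(P[...,0]<.58)&(P[...,0]>.4)&(abs(P[...,1])<.15)
print(m.sum(),P[m].round(3).tolist()[:10],P[m].mean(0))
E
```

```text
res [[-0.002, -0.0004], [0.002, -0.0019], [-0.0001, 0.0023]] yaw 4.899278832361404 o [0.68500523 0.04631418 0.        ]
lock [0.6761 0.1506 0.0948] [159.8 239.7] [627.2 220.7]
markc [0.6751 0.1622 0.094 ] [138.4 242. ] [646.  223.9]
grip [0.678  0.1284 0.1519] [185.5 208.1] [599.1 162.1]
top [0.6775 0.1341 0.1601] [171.6 204.8] [610.1 155.1]
tabL [0.5484 0.0597 0.077 ] [329.4 480.5] [521.9  57.1]
tabR [0.5526 0.0099 0.077 ] [423.4 471.9] [448.8  48.6]
p0.00 [0.6432 0.0802 0.1481] [280.6 276.4] [530.3 106. ]
p0.25 [0.6351 0.0883 0.1419] [265.5 294.8] [545.2 104.4]
p0.50 [0.6298 0.0978 0.135 ] [248.  308.1] [561.3 107.6]
74 [[0.548, -0.019, 0.073], [0.547, -0.021, 0.076], [0.547, -0.024, 0.078], [0.547, -0.027, 0.074], [0.547, -0.029, 0.074], [0.547, -0.032, 0.074], [0.545, 0.011, 0.074], [0.545, 0.008, 0.077], [0.545, 0.005, 0.075], [0.545, 0.003, 0.076]] [ 0.54141262 -0.00852461  0.07603307]
```

```bash
cat > mv.py <<'E'
from cell import robot
from scipy.spatial.transform import Rotation as Ro
import numpy as np
def rel(target,yawdeg):
    """target TCP, yaw of tool y line (deg, world) -> scaled numbers"""
    st=robot.get_state();q=st["orientation"];R=Ro.from_quat([*q[1:],q[0]]).as_matrix()
    y=np.degrees(np.arctan2(R[1,1],R[0,1]));t=(-(yawdeg-y)+90)%180-90
    print("shift",((R.T@(np.array(target)-st["ee_pos"]))*10).round(3),"turn",round(t/360,4),"yaw now",round(y,1),"j6",round(st["joints"][5],2),"w",st["wrist_force"].round(1),"t",st["time_s"])
E
python3 - <<'E'
from geo import *
from mv import rel
m=(P[...,2]>.074)&(P[...,2]<.083)&(P[...,0]<.58)&(P[...,0]>.4)&(P[...,1]<.02)&(P[...,1]>-.045)
Q=(P[m]-o)@R*1e3
for y in range(-75,-20,8):
    k=abs(Q[:,1]-y)<4;print(y,k.sum(),Q[k,0].min().round(1) if k.any() else 0,Q[k,0].max().round(1) if k.any() else 0,Q[k,2].mean().round(1))
for c in [(412,487),(505,484),(414,503),(505,499)]: print(((ray(d,c,(170,130),5,.077)-o)@R*1e3).round(1))
t=S([-136,-52,77]);print(t)
rel([t[0],t[1],.15],94.9);rel([t[0],t[1],.034],94.9)
E
```

```text
-75 0 0 0 nan
-67 5 -152.3 -143.6 77.2
-59 9 -151.4 -143.0 76.8
-51 9 -151.1 -145.1 77.1
-43 11 -152.5 -144.3 75.5
-35 12 -152.2 -143.6 76.3
-27 12 -151.5 -142.6 76.1
[-142.4  -18.3   77. ]
[-145.3  -67.5   77. ]
[-151.   -18.6   77. ]
[-153.2  -66.7   77. ]
[ 0.55394315 -0.01711082  0.077     ]
shift [-5.176 -4.26   0.722] turn -0.0768 yaw now 67.3 j6 -0.13 w [ 0.3  0.1 -0.1] t 0.1
shift [-5.176 -4.258  1.882] turn -0.0768 yaw now 67.3 j6 -0.13 w [ 0.3  0.1 -0.1] t 0.1<stdin>:6: RuntimeWarning: Mean of empty slice.
  ret = ret.dtype.type(ret / rcount)
```

Call:
servo_tool(deltas=[[[-0.98, -0.8, 0.1], -0.077, 1], [[-0.98, -0.8, 0.1], -0.077, 1], [[-0.98, -0.8, 0.1], -0.077, 1], [[-0.98, -0.8, 0.1], -0.077, 1]])

```text
time_s: 0.43
ee_pos: [0.3027, 0.4599, 0.2109]
orientation: [-0.0, -0.045, 0.999, -0.002]
wrist_force: [0.2, 0.3, -0.2]
gripper_width: 1.003
finger_force: 0.0
```

Run:
```python
from geo import *
from mv import rel
t=S([-148,-43,77]);print(t)
rel([t[0],t[1],.15],94.9);rel([t[0],t[1],.034],94.9)
```

```text
[ 0.54121836 -0.00916856  0.077     ]
shift [-1.953 -4.884  0.629] turn 0.0008 yaw now 95.2 j6 -0.81 w [ 0.2  0.3 -0.2] t 0.4333
shift [-1.955 -4.878  1.789] turn 0.0008 yaw now 95.2 j6 -0.81 w [ 0.2  0.3 -0.2] t 0.4333
```

Call:
servo_tool(deltas=[[[-0.4, -1, 0.1], 0, 1], [[-0.4, -1, 0.1], 0, 1], [[-0.4, -1, 0.1], 0, 1]])

```text
time_s: 0.68
ee_pos: [0.3501, 0.3656, 0.2016]
orientation: [-0.0, -0.043, 0.999, -0.001]
wrist_force: [-0.5, 0.5, 0.3]
gripper_width: 1.001
finger_force: 0.0
```

Call:
servo_tool(deltas=[[[-0.4, -1, 0.1], 0, 1], [[-0.4, -1, 0.1], 0, 1], [[-0.4, -1, 0.1], 0, 1]])

```text
time_s: 0.93
ee_pos: [0.3987, 0.2693, 0.1918]
orientation: [-0.0, -0.043, 0.999, -0.001]
wrist_force: [0.7, -0.6, 1.2]
gripper_width: 1.001
finger_force: 0.0
```

Call:
servo_tool(deltas=[[[-0.4, -1, 0.1], 0, 1], [[-0.4, -1, 0.1], 0, 1], [[-0.4, -1, 0.1], 0, 1]])

```text
time_s: 1.18
ee_pos: [0.4474, 0.1731, 0.1819]
orientation: [-0.0, -0.043, 0.999, -0.001]
wrist_force: [-0.7, -0.1, -0.2]
gripper_width: 1.0
finger_force: 0.0
```

Call:
servo_tool(deltas=[[[-0.4, -1, 0.1], 0, 1], [[-0.4, -1, 0.1], 0, 1], [[-0.4, -1, 0.1], 0, 1]])

```text
time_s: 1.43
ee_pos: [0.496, 0.0769, 0.172]
orientation: [-0.0, -0.043, 0.999, -0.001]
wrist_force: [0.0, -0.6, 0.6]
gripper_width: 1.0
finger_force: 0.0
```

Call:
servo_tool(deltas=[[[-0.35, -0.88, 0.1], 0, 1], [[-0.35, -0.88, 0.1], 0, 1], [[-0.35, -0.88, 0.1], 0, 1], [[-0.35, -0.88, 0.1], 0, 1], [[-0.35, -0.88, 0.1], 0, 1]])

```text
time_s: 1.85
ee_pos: [0.5371, -0.0046, 0.1618]
orientation: [-0.001, -0.043, 0.999, 0.0]
wrist_force: [-0.3, 0.8, 0.2]
gripper_width: 1.0
finger_force: 0.0
```

Run:
```python
from geo import *
from mv import rel
from cell import robot
t=S([-148,-43,77])
rel([t[0],t[1],.034],94.9)
D=robot.get_image("top");im=D["image"][170:250,200:310,::-1]
cv2.imwrite("pics/t1.png",cv2.resize(im,None,fx=5,fy=5))
```

```text
shift [-0.039 -0.05   1.278] turn -0.0001 yaw now 94.9 j6 -1.81 w [-0.3  0.8  0.2] t 1.85
```

Call:
servo_tool(deltas=[[[-0.04, -0.05, 0.4], 0, 1], [[-0.04, -0.05, 0.7], 0, 1], [[-0.04, -0.05, 1], 0, 1], [[-0.04, -0.05, 1], 0, 1]])

```text
time_s: 2.23
ee_pos: [0.5364, -0.0065, 0.0565]
orientation: [-0.005, -0.044, 0.999, 0.001]
wrist_force: [-1.6, -0.4, -1.3]
gripper_width: 0.998
finger_force: 0.0
```

Call:
servo_tool(deltas=[[[0, 0, 0.27], 0, 1], [[0, 0, 0.27], 0, 1], [[0, 0, 0.27], 0, -1], [[0, 0, 0.27], 0, -1], [[0, 0, 0.27], 0, -1], [[0, 0, 0.27], 0, -1], [[0, 0, 0.27], 0, -1], [[0, 0, 0.27], 0, -1], [[0, 0, 0.27], 0, -1], [[0, 0, 0.27], 0, -1]])

```text
time_s: 3.07
ee_pos: [0.5424, -0.0088, 0.0361]
orientation: [0.0, -0.043, 0.999, 0.0]
wrist_force: [-0.5, 2.2, 4.6]
gripper_width: 0.573
finger_force: 30.0
```

Call:
servo_tool(deltas=[[[0.15, 0, 0], 0, -1], [[0.3, 0, 0], 0, -1], [[0.45, 0, 0], 0, -1], [[0.55, 0, 0], 0, -1], [[0.6, 0, 0], 0, -1], [[0.64, 0, 0], 0, -1], [[0.68, 0, 0], 0, -1], [[0.7, 0, 0], 0, -1], [[0.72, 0, 0], 0, -1], [[0.72, 0, 0], 0, -1]])

```text
time_s: 3.9
ee_pos: [0.4758, -0.0148, 0.0364]
orientation: [0.006, -0.043, 0.999, 0.0]
wrist_force: [21.7, 6.8, -16.4]
gripper_width: 0.569
finger_force: 30.0
```

Call:
servo_tool(deltas=[[[0.02, 0, 0], 0, -1], [[0.04, 0, 0], 0, -1], [[0.06, 0, 0], 0, -1], [[0.08, 0, 0], 0, -1], [[0.1, 0, 0], 0, -1], [[0.1, 0, 0], 0, -1]])

```text
time_s: 4.4
ee_pos: [0.4697, -0.0154, 0.0379]
orientation: [0.01, -0.043, 0.999, 0.0]
wrist_force: [31.3, 10.1, -19.3]
gripper_width: 0.57
finger_force: 30.0
```

Call:
servo_tool(deltas=[[[-0.05, 0, 0], 0, -1], [[-0.08, 0, 0], 0, -1], [[-0.08, 0, 0], 0, 1], [[-0.08, 0, 0], 0, 1], [[-0.08, 0, 0], 0, 1], [[-0.08, 0, 0], 0, 1], [[-0.08, 0, 0], 0, 1], [[-0.08, 0, -0.3], 0, 1], [[-0.08, 0, -0.7], 0, 1], [[-0.08, 0, -1], 0, 1], [[-0.08, 0, -1], 0, 1], [[-0.08, 0, -1], 0, 1]])

```text
time_s: 5.4
ee_pos: [0.4699, -0.0159, 0.1376]
orientation: [0.002, -0.043, 0.999, -0.001]
wrist_force: [-0.4, -0.3, -0.0]
gripper_width: 0.998
finger_force: 0.0
```

Call:
servo_tool(deltas=[[[0.9, 0.5, -0.4], 0, 1], [[0.9, 0.5, -0.4], 0, 1], [[0.9, 0.5, -0.4], 0, 1], [[0.9, 0.5, -0.4], 0, 1], [[0.9, 0.5, -0.4], 0, 1]])

```text
time_s: 5.82
ee_pos: [0.3735, 0.0268, 0.1746]
orientation: [-0.0, -0.044, 0.999, -0.0]
wrist_force: [0.3, 0.3, -0.9]
gripper_width: 0.997
finger_force: 0.0
```

Run:
```python
from geo import *
from mv import rel
from cell import robot
D=robot.get_image("top");np.savez("top1.npz",**D);P=cloud(D)
D2=robot.get_image("scene")
im=np.hstack([cv2.resize(D["image"][130:250,150:310,::-1],None,fx=3,fy=3),cv2.resize(D2["image"][130:250,180:300,::-1],None,fx=2.5,fy=3)])
cv2.imwrite("pics/t1.png",im[:, :800])
Q=(P-o)@R*1e3
m=(Q[...,2]>70)&(Q[...,2]<83)&(Q[...,0]<-160)&(Q[...,0]>-260)&(abs(Q[...,1]+43)<30)
print(m.sum(),np.percentile(Q[m],[5,50,95],axis=0).round(1))
rel(S(F+39*n),4.9)
```

```text
74 [[-217.   -64.7   73.4]
 [-212.7  -43.5   76.3]
 [-208.3  -21.7   79. ]]
shift [-3.115  0.753  0.222] turn -0.2498 yaw now 95.0 j6 -1.8 w [-0.3  0.7  0.1] t 5.9167
```

View pics/t1.png

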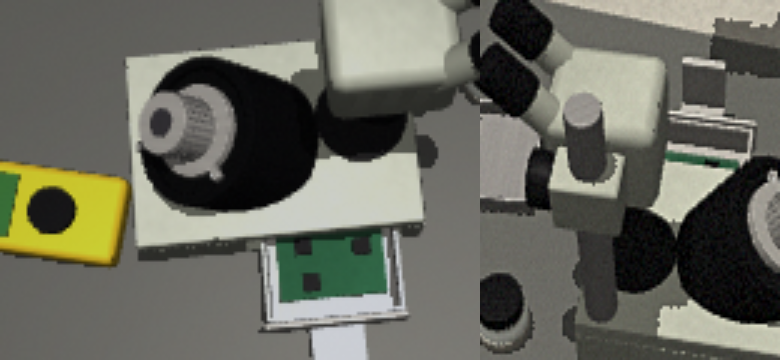

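Run:
```python
from geo import *
from mv import rel
t=S([-190,-43,130]);rel(t,94.9)
```

```text
shift [-1.213 -0.498  0.444] turn 0.0002 yaw now 95.0 j6 -1.8 w [-0.3  0.7  0.1] t 5.9167
```

Call:
servo_tool(deltas=[[[-1, -0.5, 0], 0, -1], [[-1, -0.5, 0], 0, -1], [[-1, -0.5, 0], 0, -1], [[-1, -0.5, 0], 0, -1]])

```text
time_s: 6.25
ee_pos: [0.4823, -0.0173, 0.1738]
orientation: [-0.0, -0.042, 0.999, -0.0]
wrist_force: [-0.8, 0.1, 0.9]
gripper_width: 0.779
finger_force: 0.0
```

Call:
servo_tool(deltas=[[[-0.21, 0, 0.4], 0, -1], [[-0.21, 0, 0.4], 0, -1], [[-0.21, 0, 0.4], 0, -1], [[-0.21, 0, 0.4], 0, -1]])

```text
time_s: 6.58
ee_pos: [0.4984, -0.0129, 0.1344]
orientation: [-0.002, -0.043, 0.999, 0.0]
wrist_force: [-0.3, 0.2, 1.0]
gripper_width: 0.477
finger_force: 0.0
```

Call:
servo_tool(deltas=[[[0, 0, 0.4], 0, -1], [[0, 0, 0.7], 0, -1], [[0, 0, 0.8], 0, -1], [[0, 0, 0.8], 0, -1], [[0, 0, 0.8], 0, -1], [[0.06, 0, 0.8], 0, -1], [[0.08, 0, 0.8], 0, -1], [[0.1, 0, 0.8], 0, -1], [[0.11, 0, 0.8], 0, -1], [[0.12, 0, 0.8], 0, -1], [[0.12, 0, 0.8], 0, -1]])

```text
time_s: 7.5
ee_pos: [0.4921, -0.0143, 0.0583]
orientation: [0.006, -0.043, 0.999, -0.001]
wrist_force: [12.1, 1.6, -4.9]
gripper_width: 0.004
finger_force: 6.2
```

Call:
servo_tool(deltas=[[[0.01, 0, 0], 0, -1], [[0.02, 0, 0], 0, -1], [[0.03, 0, 0], 0, -1], [[0.03, 0, 0], 0, -1]])

```text
time_s: 7.83
ee_pos: [0.492, -0.0143, 0.0585]
orientation: [0.009, -0.043, 0.999, -0.001]
wrist_force: [23.8, 3.3, -16.0]
gripper_width: 0.004
finger_force: 11.9
```

Force rises while the tool stands still, so the tray is hard against its stop. On to the collar.

Call:
servo_tool(deltas=[[[-0.06, 0, 0], 0, -1], [[-0.08, 0, -0.3], 0, -1], [[-0.08, 0.1, -0.7], 0, -1], [[-0.08, 0.5, -1], 0, -1], [[-0.08, 0.8, -1], 0, -1], [[-0.08, 0.8, -1], 0, -1], [[-0.08, 0.8, -1], 0, -1]])

```text
time_s: 8.42
ee_pos: [0.4855, 0.0677, 0.1571]
orientation: [0.001, -0.045, 0.999, -0.0]
wrist_force: [-0.2, -0.3, 0.1]
gripper_width: 0.006
finger_force: 0.0
```

Call:
servo_tool(deltas=[[[-0.1, 0.4, -0.9], 0.04, 0.52], [[-0.1, 0.4, -0.9], 0.08, 0.52], [[-0.1, 0.4, -0.9], 0.12, 0.52], [[-0.1, 0.4, -0.9], 0.16, 0.52], [[-0.1, 0.4, -0.9], 0.16, 0.52], [[-0.1, 0.4, -0.9], 0.16, 0.52], [[-0.1, 0.4, -0.9], 0.16, 0.52], [[-0.1, 0.4, -0.9], 0.16, 0.52], [[-0.1, 0.4, -0.9], 0.16, 0.52]])

```text
time_s: 9.17
ee_pos: [0.4914, 0.1057, 0.2449]
orientation: [-0.001, 0.446, 0.895, -0.001]
wrist_force: [0.8, -0.4, 0.2]
gripper_width: 0.602
finger_force: 0.0
```

Run:
```python
from geo import *
from mv import rel
t=S([1,81,0]);print(t);rel([t[0],t[1],.23],4.9+32);rel([t[0],t[1],.142],4.9+32)
```

```text
[0.67908382 0.12710364 0.        ]
shift [-0.96   1.627  0.146] turn 0.0004 yaw now 37.1 j6 -0.59 w [ 0.8 -0.4  0.2] t 9.1667
shift [-0.961  1.628  1.026] turn 0.0004 yaw now 37.1 j6 -0.59 w [ 0.8 -0.4  0.2] t 9.1667
```

Call:
servo_tool(deltas=[[[-0.6, 1, 0], 0, 0.52], [[-0.6, 1, 0], 0, 0.52], [[-0.6, 1, 0], 0, 0.52], [[-0.6, 1, 0], 0, 0.52]])

```text
time_s: 9.5
ee_pos: [0.6114, 0.1188, 0.2423]
orientation: [-0.001, 0.442, 0.897, -0.001]
wrist_force: [-1.5, 0.1, -1.0]
gripper_width: 0.752
finger_force: 0.0
```

Call:
servo_tool(deltas=[[[-0.36, 0.63, 0.1], 0, 0.52], [[-0.36, 0.63, 0.1], 0, 0.52], [[-0.36, 0.63, 0.1], 0, 0.52], [[-0.36, 0.63, 0.1], 0, 0.52], [[-0.36, 0.63, 0.1], 0, 0.52]])

```text
time_s: 9.92
ee_pos: [0.679, 0.1289, 0.2348]
orientation: [-0.001, 0.443, 0.897, -0.001]
wrist_force: [-0.3, 0.1, 0.8]
gripper_width: 0.761
finger_force: 0.0
```

Run:
```python
from geo import *
from mv import rel
from cell import robot
t=S([1,81,0]);rel([t[0],t[1],.142],4.9+32);print(robot.get_state()["gripper_width"])
```

```text
shift [-0.016 -0.009  0.928] turn 0.0016 yaw now 37.5 j6 -0.58 w [-0.3  0.1  0.8] t 9.9167
0.7613040221534376
```

Descend gently, then close.

Call:
servo_tool(deltas=[[[-0.02, 0, 0.3], 0, 0.52], [[-0.02, 0, 0.5], 0, 0.52], [[-0.02, 0, 0.65], 0, 0.52], [[-0.02, 0, 0.75], 0, 0.52], [[-0.02, 0, 0.84], 0, 0.52], [[-0.02, 0, 0.91], 0, 0.52], [[-0.02, 0, 0.91], 0, 0.52]])

```text
time_s: 10.5
ee_pos: [0.6801, 0.128, 0.1439]
orientation: [-0.0, 0.443, 0.897, -0.0]
wrist_force: [-0.4, 0.2, -0.1]
gripper_width: 0.759
finger_force: 0.0
```

Call:
servo_tool(deltas=[[[0, 0, 0], 0, -1], [[0, 0, 0], 0, -1], [[0, 0, 0], 0, -1], [[0, 0, 0], 0, -1], [[0, 0, 0], 0, -1]])

```text
time_s: 10.92
ee_pos: [0.6795, 0.1269, 0.1451]
orientation: [-0.001, 0.443, 0.896, -0.002]
wrist_force: [-5.7, -3.4, 2.3]
gripper_width: 0.653
finger_force: 28.8
```

Call:
servo_tool(deltas=[[[0, 0, 0], 0.01, -1], [[0, 0, 0], 0.02, -1], [[0, 0, 0], 0.03, -1], [[0, 0, 0], 0.04, -1], [[0, 0, 0], 0.05, -1], [[0, 0, 0], 0.06, -1], [[0, 0, 0], 0.07, -1], [[0, 0, 0], 0.08, -1], [[0, 0, 0], 0.09, -1], [[0, 0, 0], 0.1, -1], [[0, 0, 0], 0.11, -1], [[0, 0, 0], 0.12, -1], [[0, 0, 0], 0.13, -1], [[0, 0, 0], 0.14, -1], [[0, 0, 0], 0.15, -1], [[0, 0, 0], 0.16, -1], [[0, 0, 0], 0.17, -1], [[0, 0, 0], 0.178, -1], [[0, 0, 0], 0.178, -1]])

```text
time_s: 12.5
ee_pos: [0.6802, 0.1298, 0.1467]
orientation: [-0.001, 0.851, 0.525, 0.0]
wrist_force: [-9.3, 4.8, 6.4]
gripper_width: 0.639
finger_force: 32.7
```

Run:
```python
from geo import *
from mv import rel
from cell import robot
print(robot.get_state()["wrist_torque"])
t=S([1,81,0]);rel([t[0],t[1],.142],4.9-32)
a=robot.get_image("scene")["image"][175:240,250:340,::-1];b=robot.get_image("top")["image"][130:210,180:260,::-1]
cv2.imwrite("pics/t2.png",np.hstack([cv2.resize(a,(450,325),interpolation=2),cv2.resize(b,(325,325),interpolation=2)]))
```

```text
[0.10304252 0.76559554 0.6799734 ]
shift [-0.029  0.003  0.047] turn 0.0012 yaw now -26.7 j6 0.54 w [-9.3  4.8  6.4] t 12.5
```

View pics/t2.png

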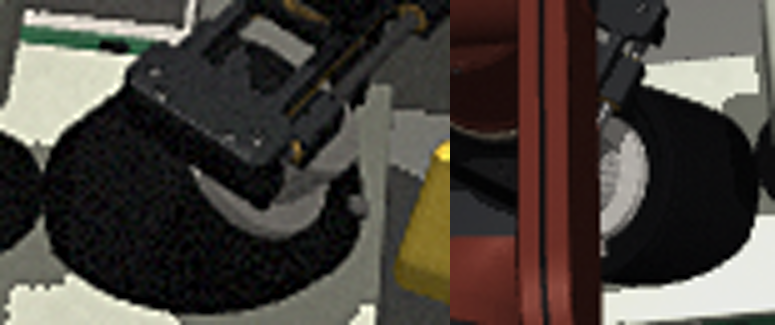

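Top part: the pointer has come to about (603,250) in the picture, i.e. roughly 0.4 rad further. The drum slips partly, so I ratchet on.

Call:
servo_tool(deltas=[[[0, 0, 0], 0, 0.52], [[0, 0, 0], 0, 0.52], [[0, 0, 0], 0, 0.52], [[0, 0, 0], -0.02, 0.52], [[0, 0, 0], -0.04, 0.52], [[0, 0, 0], -0.06, 0.52], [[0, 0, 0], -0.08, 0.52], [[0, 0, 0], -0.1, 0.52], [[0, 0, 0], -0.12, 0.52], [[0, 0, 0], -0.14, 0.52], [[0, 0, 0], -0.16, 0.52], [[0, 0, 0], -0.18, 0.52], [[0, 0, 0], -0.18, 0.52], [[0, 0, 0], -0.18, 0.52], [[0, 0, 0], -0.18, -1], [[0, 0, 0], -0.18, -1], [[0, 0, 0], -0.18, -1], [[0, 0, 0], -0.18, -1], [[0, 0, 0], -0.18, -1]])

```text
time_s: 14.18
ee_pos: [0.6795, 0.1268, 0.1443]
orientation: [-0.001, 0.439, 0.899, -0.002]
wrist_force: [-4.6, -4.2, 3.2]
gripper_width: 0.656
finger_force: 29.2
```

Call:
servo_tool(deltas=[[[0, 0, 0], 0.01, -1], [[0, 0, 0], 0.02, -1], [[0, 0, 0], 0.03, -1], [[0, 0, 0], 0.04, -1], [[0, 0, 0], 0.05, -1], [[0, 0, 0], 0.06, -1], [[0, 0, 0], 0.07, -1], [[0, 0, 0], 0.08, -1], [[0, 0, 0], 0.09, -1], [[0, 0, 0], 0.1, -1], [[0, 0, 0], 0.11, -1], [[0, 0, 0], 0.12, -1], [[0, 0, 0], 0.13, -1], [[0, 0, 0], 0.14, -1], [[0, 0, 0], 0.15, -1], [[0, 0, 0], 0.16, -1], [[0, 0, 0], 0.17, -1], [[0, 0, 0], 0.18, -1], [[0, 0, 0], 0.18, -1]])

```text
time_s: 15.77
ee_pos: [0.6804, 0.1302, 0.1461]
orientation: [-0.001, 0.852, 0.524, 0.001]
wrist_force: [-7.7, 5.4, 6.8]
gripper_width: 0.642
finger_force: 32.6
```

Call:
servo_tool(deltas=[[[0, 0, 0], 0, 0.52], [[0, 0, 0], 0, 0.52], [[0, 0, 0], 0, 0.52], [[0, 0, -0.3], 0, 0.52], [[0, 0, -0.7], 0, 0.52], [[0, 0, -1], -0.02, 0.52], [[0.6, 0.5, -1], -0.04, 0.52], [[0.9, 0.7, -1], -0.06, 0.52], [[0.9, 0.7, -1], -0.08, 0.52], [[0.9, 0.7, -1], -0.1, 0.52], [[0.9, 0.7, -1], -0.12, 0.52], [[0.9, 0.7, -1], -0.14, 0.52], [[0.9, 0.7, -1], -0.16, 0.52], [[0.9, 0.7, -1], -0.18, 0.52], [[0.9, 0.7, -1], -0.18, 0.52]])

```text
time_s: 17.02
ee_pos: [0.784, 0.1766, 0.2439]
orientation: [-0.0, 0.436, 0.9, -0.0]
wrist_force: [-0.3, 0.5, 0.3]
gripper_width: 0.763
finger_force: 0.0
```

Run:
```python
from geo import *
from mv import rel
from cell import robot
t=S([1,81,0]);rel([t[0],t[1],.142],4.9+32)
a=robot.get_image("scene");b=robot.get_image("top");np.savez("s2.npz",**a);np.savez("t2.npz",**b)
a=a["image"][160:240,240:340,::-1];b=b["image"][130:210,180:260,::-1]
cv2.imwrite("pics/t3.png",np.hstack([cv2.resize(a,(400,320),interpolation=2),cv2.resize(b,(320,320),interpolation=2)]))
```

```text
shift [ 0.262 -1.129  1.019] turn 0.0039 yaw now 38.3 j6 -0.54 w [-0.3  0.5  0.3] t 17.0167
```

View pics/t3.png

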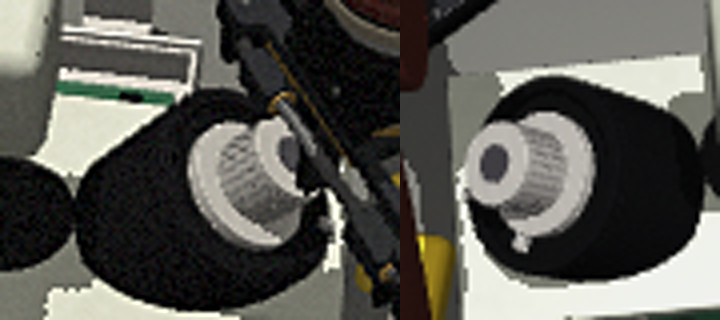

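```bash
cat > ang.py <<'E'
from geo import *
def ang(cs,f=(-4,-1)):
    th=np.linspace(0,2.6,521)
    pr=np.array([((proj(d,pt(48,2.3-t,8))[0]+.5-[170,130])*5-.5)+f for t in th])
    for c in cs:
        e=np.linalg.norm(pr-c,axis=1);print(c,th[e.argmin()].round(2),"res",e.min().round(1))
E
python3 -c "
from ang import *
ang([(262,292),(238,308),(202,304)])"
```

```text
(262, 292) 0.27 res 3.5
(238, 308) 0.62 res 3.8
(202, 304) 1.14 res 2.8
```

Call:
servo_tool(deltas=[[[0.2, -0.9, 0], 0.004, 0.52], [[0.2, -0.9, 0], 0.004, 0.52], [[0.2, -0.9, 0], 0.004, 0.52], [[0.2, -0.9, 0], 0.004, 0.52]])

```text
time_s: 17.45
ee_pos: [0.6978, 0.136, 0.2432]
orientation: [-0.002, 0.451, 0.893, -0.001]
wrist_force: [0.0, 0.5, 0.8]
gripper_width: 0.76
finger_force: 0.0
```

Call:
servo_tool(deltas=[[[0.06, -0.22, 0.1], 0, 0.52], [[0.06, -0.22, 0.3], 0, 0.52], [[0.06, -0.22, 0.5], 0, 0.52], [[0.06, -0.22, 0.7], 0, 0.52], [[0.06, -0.22, 0.85], 0, 0.52], [[0.06, -0.22, 0.95], 0, 0.52], [[0.06, -0.22, 1], 0, 0.52], [[0.06, -0.22, 1], 0, 0.52], [[0.06, -0.22, 1], 0, -1], [[0.06, -0.22, 1], 0, -1], [[0.06, -0.22, 1], 0, -1], [[0.06, -0.22, 1], 0, -1], [[0.06, -0.22, 1], 0, -1]])

```text
time_s: 18.53
ee_pos: [0.6789, 0.128, 0.1456]
orientation: [-0.0, 0.449, 0.893, -0.001]
wrist_force: [-4.5, -2.8, 0.9]
gripper_width: 0.647
finger_force: 28.7
```

Call:
servo_tool(deltas=[[[0, 0, 0], 0.01, -1], [[0, 0, 0], 0.02, -1], [[0, 0, 0], 0.03, -1], [[0, 0, 0], 0.04, -1], [[0, 0, 0], 0.05, -1], [[0, 0, 0], 0.06, -1], [[0, 0, 0], 0.07, -1], [[0, 0, 0], 0.08, -1], [[0, 0, 0], 0.09, -1], [[0, 0, 0], 0.1, -1], [[0, 0, 0], 0.11, -1], [[0, 0, 0], 0.12, -1], [[0, 0, 0], 0.13, -1], [[0, 0, 0], 0.14, -1], [[0, 0, 0], 0.15, -1], [[0, 0, 0], 0.16, -1], [[0, 0, 0], 0.17, -1], [[0, 0, 0], 0.18, -1], [[0, 0, 0], 0.18, -1]])

```text
time_s: 20.12
ee_pos: [0.6812, 0.1326, 0.1483]
orientation: [-0.0, 0.858, 0.514, 0.004]
wrist_force: [-2.6, 9.2, 5.9]
gripper_width: 0.632
finger_force: 32.4
```

Call:
servo_tool(deltas=[[[0, 0, 0], 0, 0.52], [[0, 0, 0], 0, 0.52], [[0, 0, 0], 0, 0.52], [[0, 0, 0], -0.02, 0.52], [[0, 0, 0], -0.04, 0.52], [[0, 0, 0], -0.06, 0.52], [[0, 0, 0], -0.08, 0.52], [[0, 0, 0], -0.1, 0.52], [[0, 0, 0], -0.12, 0.52], [[0, 0, 0], -0.14, 0.52], [[0, 0, 0], -0.16, 0.52], [[0, 0, 0], -0.18, 0.52], [[0, 0, 0], -0.18, 0.52], [[0, 0, 0], -0.18, 0.52], [[0, 0, 0], -0.18, -1], [[0, 0, 0], -0.18, -1], [[0, 0, 0], -0.18, -1], [[0, 0, 0], -0.18, -1], [[0, 0, 0], -0.18, -1]])

```text
time_s: 21.7
ee_pos: [0.6786, 0.1281, 0.1443]
orientation: [-0.001, 0.45, 0.893, -0.001]
wrist_force: [-4.8, -3.0, 2.4]
gripper_width: 0.648
finger_force: 28.6
```

Call:
servo_tool(deltas=[[[0, 0, 0], 0.01, -1], [[0, 0, 0], 0.02, -1], [[0, 0, 0], 0.03, -1], [[0, 0, 0], 0.04, -1], [[0, 0, 0], 0.05, -1], [[0, 0, 0], 0.06, -1], [[0, 0, 0], 0.07, -1], [[0, 0, 0], 0.08, -1], [[0, 0, 0], 0.09, -1], [[0, 0, 0], 0.1, -1], [[0, 0, 0], 0.11, -1], [[0, 0, 0], 0.12, -1], [[0, 0, 0], 0.13, -1], [[0, 0, 0], 0.14, -1], [[0, 0, 0], 0.15, -1], [[0, 0, 0], 0.16, -1], [[0, 0, 0], 0.17, -1], [[0, 0, 0], 0.18, -1], [[0, 0, 0], 0.18, -1]])

```text
time_s: 23.28
ee_pos: [0.6817, 0.1332, 0.1472]
orientation: [-0.001, 0.858, 0.514, 0.005]
wrist_force: [1.1, 11.6, 3.4]
gripper_width: 0.632
finger_force: 33.0
```

Call:
servo_tool(deltas=[[[0, 0, 0], 0, 0.52], [[0, 0, 0], 0, 0.52], [[0, 0, 0], 0, 0.52], [[0, 0, -0.3], 0, 0.52], [[0, 0, -0.7], 0, 0.52], [[0, 0, -1], -0.02, 0.52], [[-0.6, 0, -1], -0.04, 0.52], [[-1, 0, -1], -0.06, 0.52], [[-1, 0, -1], -0.08, 0.52], [[-1, 0, -1], -0.1, 0.52], [[-1, 0, -1], -0.1, 0.52]])

```text
time_s: 24.2
ee_pos: [0.6318, 0.039, 0.2445]
orientation: [-0.0, 0.656, 0.754, -0.0]
wrist_force: [-0.1, 0.5, -1.1]
gripper_width: 0.764
finger_force: 0.0
```

Run:
```python
from geo import *
from mv import rel
from cell import robot
t=S([1,81,0]);rel([t[0],t[1],.142],4.9+32)
a=robot.get_image("scene");b=robot.get_image("top");np.savez("s3.npz",**a);np.savez("t3.npz",**b)
a=a["image"][160:240,260:340,::-1];b=b["image"][140:200,180:240,::-1]
cv2.imwrite("pics/t4.png",np.hstack([cv2.resize(a,(400,400),interpolation=2),cv2.resize(b,(400,400),interpolation=2)]))
```

```text
shift [0.808 0.591 1.024] turn -0.0804 yaw now 7.9 j6 -0.2 w [-0.1  0.5 -1.1] t 24.2
```

View pics/t4.png

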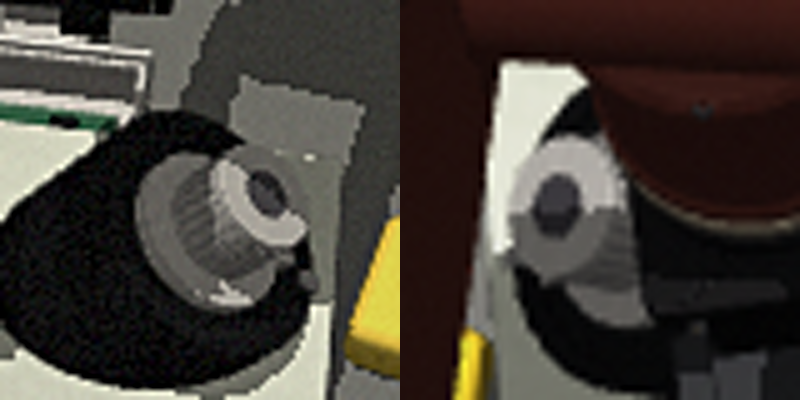

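Run:
```python
from ang import *
ang([(157,258)])
for t in (1.6,1.7,1.8,1.9,2.0,2.1,2.2,2.3,2.4,2.5):
    p=pt(50,2.3-t,8)
    print(t,"top t4",((proj(d,p)[0]+.5-[180,140])*6.667+[400-5,-1]).round(0),"scene t4",((proj(s,p)[0]+.5-[260,160])*5+[2,-2]).round(0))
# enlarged crops
a=dict(np.load("s3.npz"))["image"][195:225,300:330,::-1];b=dict(np.load("t3.npz"))["image"][165:195,190:220,::-1]
g=lambda i:cv2.convertScaleAbs(cv2.resize(i,(390,390),interpolation=2),alpha=1.8)
cv2.imwrite("pics/t5.png",np.hstack([g(a),g(b)]))
```

```text
(157, 258) 2.05 res 2.2
1.6 top t4 [565. 323.] scene t4 [276. 209.]
1.7 top t4 [559. 315.] scene t4 [280. 218.]
1.8 top t4 [553. 306.] scene t4 [283. 227.]
1.9 top t4 [549. 296.] scene t4 [286. 236.]
2.0 top t4 [545. 286.] scene t4 [288. 245.]
2.1 top t4 [542. 274.] scene t4 [289. 254.]
2.2 top t4 [540. 263.] scene t4 [289. 263.]
2.3 top t4 [539. 251.] scene t4 [289. 271.]
2.4 top t4 [538. 239.] scene t4 [288. 279.]
2.5 top t4 [539. 227.] scene t4 [286. 287.]
```

View pics/t5.png

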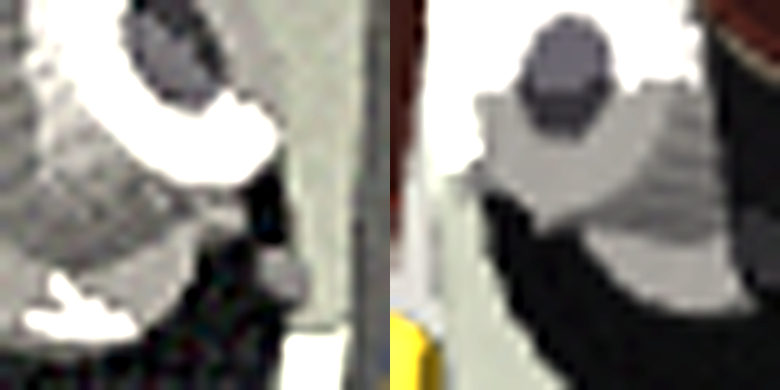

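Scene half: lug tip at about (235,215) and lock mark at (285,272), so the collar is at about 2.1 rad. A stroke of roughly 28° should finish it.

Call:
servo_tool(deltas=[[[0.81, 0.59, 0], -0.034, 0.52], [[0.81, 0.59, 0], -0.034, 0.52], [[0.81, 0.59, 0], -0.034, 0.52], [[0.81, 0.59, 0], -0.034, 0.52], [[0.81, 0.59, 0], -0.034, 0.52]])

```text
time_s: 24.72
ee_pos: [0.6796, 0.1307, 0.2435]
orientation: [-0.0, 0.573, 0.82, -0.001]
wrist_force: [-0.0, -0.9, 0.7]
gripper_width: 0.757
finger_force: 0.0
```

Run:
```python
from geo import *
from mv import rel
t=S([1,81,0]);rel([t[0],t[1],.142],19.9)
```

```text
shift [-0.032 -0.016  1.015] turn 0.0005 yaw now 20.1 j6 -0.27 w [-0.  -0.9  0.7] t 24.7167
```

Call:
servo_tool(deltas=[[[-0.03, -0.02, 0.3], 0, 0.52], [[-0.03, -0.02, 0.5], 0, 0.52], [[-0.03, -0.02, 0.7], 0, 0.52], [[-0.03, -0.02, 0.85], 0, 0.52], [[-0.03, -0.02, 0.95], 0, 0.52], [[-0.03, -0.02, 1], 0, 0.52], [[-0.03, -0.02, 1], 0, 0.52], [[-0.03, -0.02, 1], 0, -1], [[-0.03, -0.02, 1], 0, -1], [[-0.03, -0.02, 1], 0, -1], [[-0.03, -0.02, 1], 0, -1], [[-0.03, -0.02, 1], 0, -1]])

```text
time_s: 25.72
ee_pos: [0.6801, 0.1257, 0.1462]
orientation: [0.001, 0.573, 0.82, 0.001]
wrist_force: [3.4, 0.5, 3.0]
gripper_width: 0.618
finger_force: 29.7
```

Call:
servo_tool(deltas=[[[0, 0, 0], 0.01, -1], [[0, 0, 0], 0.02, -1], [[0, 0, 0], 0.03, -1], [[0, 0, 0], 0.04, -1], [[0, 0, 0], 0.05, -1], [[0, 0, 0], 0.06, -1], [[0, 0, 0], 0.07, -1], [[0, 0, 0], 0.078, -1], [[0, 0, 0], 0.078, -1]])

```text
time_s: 26.47
ee_pos: [0.6784, 0.1224, 0.1455]
orientation: [0.002, 0.755, 0.656, -0.002]
wrist_force: [-6.1, -8.9, 4.3]
gripper_width: 0.615
finger_force: 31.8
```

Call:
servo_tool(deltas=[[[0, 0, 0], 0, 0.52], [[0, 0, 0], 0, 0.52], [[0, 0, 0], 0, 0.52], [[0, 0, -0.3], 0, 0.52], [[0, 0, -0.7], 0, 0.52], [[0, 0, -1], 0, 0.52], [[0.5, -1, -1], 0, 0.52], [[0.5, -1, -1], 0, 0.52], [[0.5, -1, -1], 0, 0.52], [[0.5, -1, -1], 0, 0.52]])

```text
time_s: 27.3
ee_pos: [0.5826, 0.1927, 0.2448]
orientation: [-0.001, 0.753, 0.658, -0.0]
wrist_force: [-0.0, -0.1, -0.5]
gripper_width: 0.757
finger_force: 0.0
```

Call:
servo_tool(deltas=[[[0.3, -1, 0], 0, 0.52], [[0.3, -1, 0], 0, 0.52], [[0.3, -1, 0], 0, 0.52], [[0.3, -1, 0], 0, 0.52]])

```text
time_s: 27.63
ee_pos: [0.4885, 0.2345, 0.2445]
orientation: [-0.001, 0.753, 0.658, -0.0]
wrist_force: [0.2, 0.8, 0.6]
gripper_width: 0.759
finger_force: 0.0
```

Run:
```python
from geo import *
from mv import rel
from cell import robot
t=S([1,81,0]);rel([t[0],t[1],.242],19.9)
a=robot.get_image("scene");b=robot.get_image("top");np.savez("s4.npz",**a);np.savez("t4.npz",**b)
a=a["image"][195:225,300:330,::-1];b=b["image"][165:195,190:220,::-1]
g=lambda i:cv2.convertScaleAbs(cv2.resize(i,(390,390),interpolation=2),alpha=1.3)
cv2.imwrite("pics/t6.png",np.hstack([g(a),g(b)]))
for t in (2.,2.1,2.2,2.3,2.4,2.5):
    p=pt(50,2.3-t,8)
    print(t,"top",((proj(d,p)[0]+.5-[190,165])*13+[390-10,-2]).round(0),"scene",((proj(s,p)[0]+.5-[300,195])*13+[5,-5]).round(0))
```

```text
shift [-0.807  2.033  0.021] turn -0.0769 yaw now -7.8 j6 0.44 w [0.2 0.8 0.6] t 27.6333
2.0 top [542. 232.] scene [228. 182.]
2.1 top [536. 210.] scene [231. 206.]
2.2 top [532. 187.] scene [232. 229.]
2.3 top [530. 164.] scene [232. 251.]
2.4 top [530. 141.] scene [229. 272.]
2.5 top [531. 117.] scene [224. 292.]
```

View pics/t6.png

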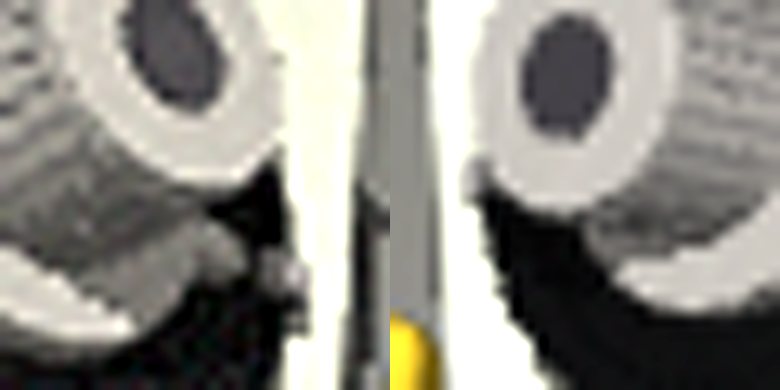

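Run:
```python
from geo import *
from cell import robot
for nm in("scene","scene"):
    D=robot.get_image(nm);P=cloud(D);B=D["image"].mean(-1)
    q=(P-o)@R*1e3-F-[1,2,0];h=q@n;l=q@lo;x=q[...,0];r=np.hypot(x,l);a=np.arctan2(-x,l)
    lug=(r>44)&(r<54)&(h>2)&(h<14)&(abs(a)<.5)&(B>45);mk=(r>55)&(r<68)&(h>9)&(h<16)&(abs(a)<.5)&(B>45)
    for w,m in(("lug",lug),("mark",mk)):
        print(w,m.sum(),"a",np.median(a[m]).round(3),(np.percentile(a[m],[5,95])).round(2) if m.any() else"","h",np.median(h[m]).round(1))
P=cloud(robot.get_image("top"));Q=(P-o)@R*1e3
m=(Q[...,2]>72)&(Q[...,2]<83)&(Q[...,0]<-160)&(Q[...,0]>-260)&(abs(Q[...,1]+43)<30);print("tab",np.median(Q[m],axis=0).round(1),m.sum())
```

```text
lug 9 a -0.024 [-0.09  0.05] h 9.1
mark 11 a -0.014 [-0.09  0.27] h 12.2
lug 9 a -0.041 [-0.08  0.05] h 8.6
mark 15 a 0.032 [-0.09  0.26] h 12.0
tab [-214.2  -43.3   76.8] 74
```

```bash
python3 -c "
from cell import robot
print(robot.finish_job())"
```

```text
the job is handed in; nothing more can be done
None
```

I pulled the tray out against its stop and turned the collar until its pointer stood within about 2 mm of the lock mark by the depth image. Then I let go and handed the job in with the gripper clear; no verdict came back.

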